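# Tighten the union nut of a filter head on a vacuum filtration manifold

## Task

The filter head on the three-station manifold has just been refitted: run its brass union nut down by hand (clockwise from above) until it is finger-tight, then nip it up with the large spanner by about an eighth of a turn more, without crushing the seal. Lay the large spanner flat on the blue mat again, and leave the small spanner, the brush and the vessels on the tray where they are.

Things in the scene. Friction and masses are not known exactly. Their poses are not given: they have to be found in the camera images.
- union_nut: Brass captive hex nut, the only brass one, 41 mm across flats (47 mm across corners), 24 mm high, axis vertical. Origin on its axis at its underside, about 116 mm above the table at the start; z up. Its x axis, and every 60 degrees from it, is normal to a flat. Right-hand thread: turned clockwise seen from above it sinks by 4.2 mm per turn while it runs free, to 115 mm.
- nut_mid (a point): Centre of the union nut at mid height (12 mm above its underside), turning with it, axes as the nut's. The nut turns freely (about 0.05 N m) for 0.22 to 0.35 turn until its shoulder bears on the seal; where that is cannot be seen, it has to be felt. It does not spring back.
- port_end (a point): Fixed point on the nut's axis at the end of the threaded port, 126 mm above the table. From where the nut bears it drags at 0.35 to 0.45 N m for the first 0.3 rad; then it is firmly finger-tight: 0.85 N m, rising by 0.5 N m per radian, so about 1.25 N m an eighth of a turn further (spanner). Mostly friction: a reading taken at rest shows a third to all of it.
- filter_head: Stainless filter support that the nut clamps, fixed, coaxial with the nut, standing out above it: stem 18 mm diameter, then a cup 34 mm diameter with a white disc on top. Origin on the axis at the end of the threaded port, 126 mm above the table; its top is 46 mm above the origin.
- manifold: Stainless tube, 42 mm diameter, 400 mm long along its own y, axis 62 mm high, fixed. Origin on the table under its middle. Three stations stand on it 140 mm apart along y: valve bodies up to 109 mm height, 34 mm wide, blue levers behind them (+x). The two others are blanked with steel nuts of the same size and reach 149 mm. The front (-x) side is clear.
- spanner: Large grey open-ended spanner, 200 mm long, 12 mm thick, about 0.4 kg, flat on the mat. Origin at the centre of its jaw, on the underside, z up; the jaw opens to +x (tips 26 mm beyond the origin); the handle runs to -x, 20 mm wide, from x = -38 mm to its end at x = -174 mm. Balance point about 65 mm behind the origin.
- spanner_jaw (a point): Centre of the large spanner's jaw at mid thickness, axes as the spanner's. Gap 43.4 mm between parallel faces normal to y; tines 12.5 mm wide, head 68 mm wide, throat 25.5 mm behind this point. The nut enters along the handle's line, a corner towards the throat, two flats along the faces, until the nut's axis goes through this point.
- spanner_grip (a point): Point in the middle of the large spanner's handle, 90 mm behind the jaw centre, at mid thickness: where to hold it. Axes as the spanner's.
- mat: Blue silicone mat, 250 mm (x) by 190 mm (y), 4 mm thick, fixed on the bench. Origin at the centre of its underside. The spanners lie on it.
- small_spanner: Red open-ended spanner, 150 mm long, 8 mm thick, handle 14 mm wide, for another nut, on the same mat. Origin at its jaw centre, underside; handle to -x, jaw to +x. Not to be moved.
- tray: White draining tray, 230 by 190 mm, rim 14 mm high, fixed, on the other side of the bench. Origin at the centre of its underside. Holds the beaker, jar and funnel cup.
- beaker: Glass beaker, 72 mm diameter, 85 mm high, on the tray. Origin at the centre of its base.
- jar: Small amber jar with white cap, 60 mm diameter, 75 mm high, on the tray. Origin at the centre of its base.
- funnel_cup: Translucent plastic filter funnel cup, 62 mm diameter at the top, 75 mm high, on the tray. Origin at the centre of its base.
- brush: Green-handled cleaning brush, 190 mm long, lying on the bench in front of the manifold, handle to -x, bristles to +x of its frame. Origin on the bench under its middle. Not to be moved.
- seal_face (a point): The seal proper, hidden inside the nut, on the axis; starts level with port_end. Squeezed (moves down) by 0.67 mm per radian once the lip is fully bedded: an eighth of a turn is 0.52 mm; crushed at 0.95 mm. Far too little to measure from outside.
- lip_face (a point): Soft lip of the seal, hidden inside the nut, on the axis; starts level with port_end. Bedded (moves down) by 0.67 mm per radian from where the nut bears, to 0.2 mm at most. Far too little to measure from outside.

How it is judged:
On the way, in this order (a step that is already met when the one before it is completed fails the run):
1. the union nut, turned by the fingers, bears on the seal (its lip bedded by over 0.02 mm) (z of lip_face in the frame of port_end below -2e-05 m and contact force between the fingers and union_nut above 1 N), for 0.2 s.
2. the large spanner, on the nut, has nipped it up (seal squeezed by over 0.31 mm) (z of seal_face in the frame of port_end below -0.00031 m and contact force between spanner and union_nut above 2 N), for 0.1 s.
At the end, for the whole second after the job is handed in: The seal is squeezed by 0.31 to 0.9 mm (an eighth of a turn past finger-tight gives 0.35 to 0.75 mm). The large spanner lies flat (within 5 degrees, underside within 4 mm of the mat's top), at rest and released, with the middle of its handle over the blue mat (z of seal_face in the frame of port_end between -0.0009 and -0.00031 m and x of spanner_grip in the frame of mat between -0.115 and 0.115 m and y of spanner_grip in the frame of mat between -0.09 and 0.09 m and z of spanner in the frame of mat below 0.008 m and angle between spanner's own z axis and vertical below 0.08 rad and linear speed of spanner below 0.02 m/s); the robot touches nothing.
It fails at once if the nut is turned by the fingers far past finger-tight (seal squeezed over 0.28 mm) (z of seal_face in the frame of port_end below -0.00028 m and contact force between the fingers and union_nut above 2 N).
It fails at once if the spanner is put to the nut before it is finger-tight (contact force between spanner and union_nut above 3 N and z of lip_face in the frame of port_end above -1e-05 m).
It fails at once if the seal is crushed (squeezed over 0.95 mm) (z of seal_face in the frame of port_end below -0.00095 m).
It fails at once if a bystander is pushed away or knocked over (distance of any of brush, small_spanner, beaker, jar, funnel_cup from where it was at the start of the episode above 0.03 m or angle between any of beaker, jar, funnel_cup's own z axis and vertical above 0.5 rad).
It also fails if it takes over 72 s, if anything falls off the work surface, if the arm or the gripper's body presses on something with over 40 N, if the wrist force passes 120 N, or if a joint passes its speed limit or range.

## Robot

A 6-joint arm with a two-finger parallel gripper is mounted at the origin on the work surface. World frame = base frame: x ahead of the robot, y to its left, z up, the work surface at z = 0. Lengths are in m, angles in rad, forces in N, time in s.
With the tool pointing down it reaches from about 0.3 to 0.75 m from the base axis. Payload 8.5 kg.
Tool frame: the origin (TCP) lies between the finger pads; the fingertips stand 17 mm ahead of it and the grasp point (between the pads) lies 2 mm behind it; z points along the fingers, y is the line along which they close (so a half turn about z gives the same grasp; the last joint's range is limited). The gripper opens to 85 mm and grips with 20 to 120 N. Pads are 22 mm wide; open, the fingers measure 114 mm over their backs; the gripper's body (76 mm by 85 mm) begins 54 mm behind the grasp point. The pads swing forward as they close: fully open they stand 13 mm farther back than shut.
Start: joints at [-1.535, 0.381, 1.297, -0, 1.464, -0.215], TCP at [0.136, -0.533, 0.248] pointing down, gripper open.
Joint ranges: [-3.11, 3.11], [-0.89, 2.33], [0.22, 2.48], [-1.42, 4.56], [0.17, 2.85], [-2.88, 2.88]. Speed limits (rad/s): [2.39, 2.39, 3.14, 3.14, 3.14, 3.14].

## Interface

Orientations are given as a unit quaternion [x, y, z, w].
In Python, from plant import bot gives the robot as it stands. Calls block until the motion is done:
- bot.movep(position, orientation): joint-space move of the TCP to a pose.
- bot.move_straight(position, frame=None, max_speed=0.15): straight line of the TCP; frame=None keeps the orientation; max_speed is the mean speed in m/s.
- bot.set_joints(angles): joint-space move.
- bot.open() and bot.close(effort=None): open the fingers fully, or close them until they stop; effort is the grip in N (None keeps the last).
- bot.hold(seconds).
- bot.solve_ik(position, orientation): joint angles nearest the present ones, or None.
- bot.snapshot(name): name is "side" or "top"; returns the picture (420x560x3 uint8, blue, green, red); there is no depth.
- bot.camera_info(name): a dict with "fov_y" (degrees; the focal length in pixels is half the picture's height over the tangent of half this angle, whatever the lens; pixels are square), "cx", "cy" (the principal point, pixels), "extrinsics" (4x4, takes a point from camera to world coordinates). Camera axes: x right, y down, z forward; pixel columns grow to the right and rows downward; lengths in m; the calibration is good to about 2 mm. A picture is of the moment at which its call begins. camera_info takes no time and is no camera call.
A pose or a line that the arm cannot do raises bot.PlanningError and nothing moves.
- bot.hand_in(): hands the job in; it is judged then, once.
Readings, each from a call of its own:
- bot.read_time_s(): time.
- bot.read_q(): joint angles.
- bot.read_dq(): joint speeds.
- bot.read_joint_torque(): joint torques, N m.
- bot.read_ee_pos(): TCP position.
- bot.read_tcp_rot(): TCP orientation.
- bot.read_force(): force on the tool from outside, world axes, zero at the start.
- bot.read_wrist_torque(): the same for the moment, N m.
- bot.read_opening(): finger opening in m.
- bot.read_gripper_force(): force on a finger pad.
Only numpy, scipy, OpenCV 4.12 (cv2) and the standard library are available. Lean on these libraries where they do the work, as an engineer would, in place of code of your own. Each camera call takes 0.05 s, during which the arm holds its last target. There are 200 camera calls.

## Working session

There is one attempt and no reset: what is moved stays moved. The work goes in short steps, each a Python script; the robot and the scene stay as the last script left them, time stands still between calls to the robot, and variables do not carry over. Pictures are saved under pics/ and viewed, at most 10 in all, crops included, and the job is handed in when it is done.

```bash
ls; mkdir -p pics
python3 - <<'E'
from plant import bot
import cv2
for n in("side","top"):
    i=bot.snapshot(n); cv2.imwrite(f"pics/{n}0.png",i); c=bot.camera_info(n); print(n,c)
print(bot.read_time_s(),bot.read_tcp_rot(),bot.read_force(),bot.read_wrist_torque(),bot.read_opening())
E
```

```text
pics
plant.py
side {'fov_y': 57.92828811024179, 'cx': 275.49372515256107, 'cy': 209.82087814352417, 'extrinsics': array([[-0.95259   , -0.15699646,  0.26062311,  0.23973851],
       [-0.30417685,  0.51106132, -0.80392336,  0.77410535],
       [-0.00698126, -0.84508487, -0.53458659,  0.61112041],
       [ 0.        ,  0.        ,  0.        ,  1.        ]])}
top {'fov_y': 48.984460722999785, 'cx': 278.9674334357565, 'cy': 214.82508327405836, 'extrinsics': array([[ 0.03500247, -0.9746308 ,  0.22106475,  0.22239459],
       [-0.99938058, -0.03494216,  0.00418467,  0.00298656],
       [ 0.00364597, -0.22107429, -0.97525015,  1.34134322],
       [ 0.        ,  0.        ,  0.        ,  1.        ]])}
0.1 [ 9.92145670e-01  1.25086041e-01  4.93411384e-05 -6.69929041e-04] [ 0.09209525 -0.34477493 -0.04560934] [ 0.03191578 -0.01884426 -0.01425806] 0.08520953202549049
```

View pics/side0.png

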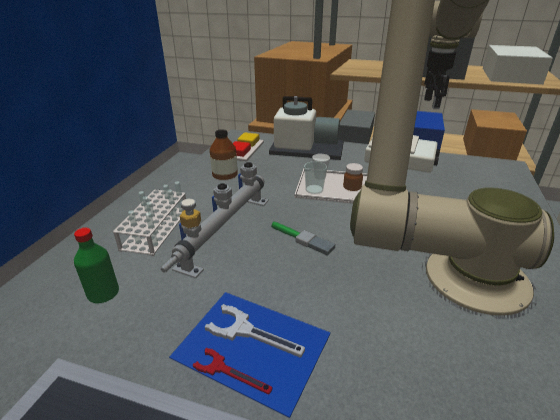

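View pics/top0.png

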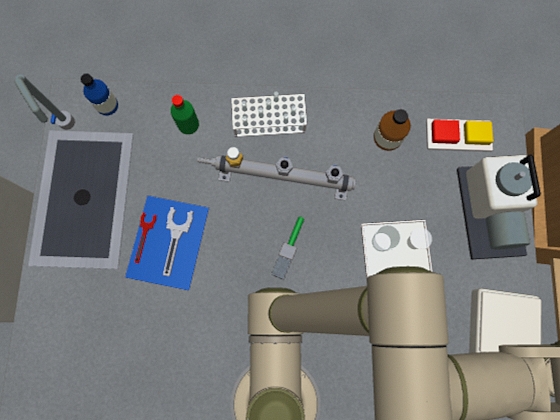

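The brass nut is on the leftmost station: top (233,157), side (190,215). The large spanner is the grey one on the mat: top (178,240), side (255,330). The brush is at top (290,245) and the vessels are to the right. Next I'll enlarge these areas.

```bash
cat >> h.py <<'E'
import numpy as np, cv2
from plant import bot
def crop(img,x,y,w,h,s):
    c=cv2.resize(img[y:y+h,x:x+w],None,fx=s,fy=s,interpolation=cv2.INTER_CUBIC)
    st=10
    for k in range((x+st-1)//st*st,x+w,st):
        cv2.line(c,(int((k-x+.5)*s),0),(int((k-x+.5)*s),4),(0,255,255),1)
        if k%20==0: cv2.putText(c,str(k),(int((k-x+.5)*s)-10,14),0,.35,(0,255,255),1)
    for k in range((y+st-1)//st*st,y+h,st):
        cv2.line(c,(0,int((k-y+.5)*s)),(4,int((k-y+.5)*s)),(0,255,255),1)
        if k%20==0: cv2.putText(c,str(k),(5,int((k-y+.5)*s)+4),0,.35,(0,255,255),1)
    return c
def cam(n):
    c=bot.camera_info(n); f=210/np.tan(np.radians(c['fov_y'])/2); return f,c['cx'],c['cy'],c['extrinsics']
def ray(n,u,v):
    f,cx,cy,E=cam(n); d=E[:3,:3]@np.array([(u-cx)/f,(v-cy)/f,1]); return E[:3,3],d/np.linalg.norm(d)
def tri(us,ut):
    A=np.zeros((3,3));b=np.zeros(3);R=[ray('side',*us),ray('top',*ut)]
    for o,d in R:
        P=np.eye(3)-np.outer(d,d);A+=P;b+=P@o
    p=np.linalg.solve(A,b); return p,[np.linalg.norm((np.eye(3)-np.outer(d,d))@(p-o)) for o,d in R]
def plane(n,u,v,z):
    o,d=ray(n,u,v); return o+d*(z-o[2])/d[2]
def proj(n,p):
    f,cx,cy,E=cam(n); q=E[:3,:3].T@(np.asarray(p)-E[:3,3]); return q[:2]/q[2]*f+[cx,cy]
E
python3 - <<'E'
from h import *
s=cv2.imread('pics/side0.png');t=cv2.imread('pics/top0.png')
a=crop(s,160,190,66,50,6); b=crop(s,195,295,115,85,3.47) 
c=crop(t,205,140,66,50,6); d=crop(t,120,190,95,105,2.85)
H=np.zeros((600,800,3),np.uint8)
for im,x,y in((a,0,0),(c,400,0),(b,0,300),(d,400,300)):
    h,w=min(300,im.shape[0]),min(400,im.shape[1]);H[y:y+h,x:x+w]=im[:h,:w]
cv2.imwrite('pics/c1.png',H)
E
```

```text
(no output)
```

View pics/c1.png

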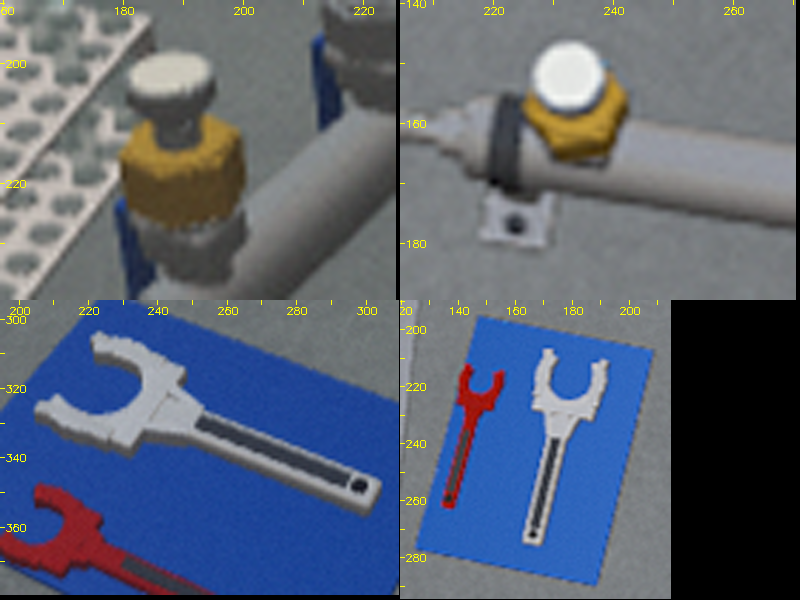

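```bash
cat > fit.py <<'E'
from h import *
from scipy.optimize import minimize
S=8
I={n:cv2.imread(f'pics/{n}0.png') for n in('side','top')}
def mask(n,box,test):
    x,y,w,h=box; c=cv2.resize(I[n][y:y+h,x:x+w],None,fx=S,fy=S,interpolation=cv2.INTER_LINEAR).astype(int)
    return test(c[...,0],c[...,1],c[...,2]).astype(np.uint8)
def px(n,P,box):
    return np.round([(proj(n,p)-[box[0],box[1]]+.5)*S-.5 for p in P]).astype(np.int32)
def hull(m,n,P,box,v=1): cv2.fillConvexPoly(m,cv2.convexHull(px(n,P,box)),v)
_c={}
_cam=cam
def cam2(n):
    if n not in _c:_c[n]=_cam(n)
    return _c[n]
import h; h.cam=cam2
def ring(c,r,z): 
    a=np.linspace(0,2*np.pi,40); return np.c_[c[0]+r*np.cos(a),c[1]+r*np.sin(a),0*a+z]
NB={'side':(170,190,40,45),'top':(215,140,35,35)}
brass=lambda b,g,r:(r-b>45)&(r>70)&(g>b+15)
NM={n:mask(n,NB[n],brass) for n in NB}
def ncost(p,show=False):
    x,y,z,a=p[:4]; e=0; o=[]
    for n in NB:
        m=np.zeros_like(NM[n])
        an=a+np.pi/6+np.arange(6)*np.pi/3
        H=np.c_[x+.0237*np.cos(an),y+.0237*np.sin(an)]
        hull(m,n,np.r_[np.c_[H,0*an+z],np.c_[H,0*an+z+.024]],NB[n])
        hull(m,n,np.r_[ring(p,.009,z+.024),ring(p,.009,z+.05)],NB[n],0)
        hull(m,n,np.r_[ring(p,.017,z+.03),ring(p,.017,z+.056)],NB[n],0) if n=='top' else hull(m,n,np.r_[ring(p,.017,z+.040),ring(p,.017,z+.056)],NB[n],0)
        e+=(m!=NM[n]).sum()/S/S; o.append((m,NM[n]))
    return o if show else e
E
python3 - <<'E'
from fit import *
p,r=tri((187.9,201.6),(232.5,152.2)); print('disc',p,r)
for n in NM: print(n,NM[n].sum()/64)
res=[]
for d in range(-30,30,6):
    x0=np.r_[p[:2],p[2]-.056,np.radians(d)]
    sim=np.vstack([x0]+[x0+v for v in np.diag([.004,.004,.004,.15])])
    q=minimize(ncost,x0,method='Nelder-Mead',options=dict(initial_simplex=sim,xatol=1e-4,fatol=.05,maxiter=250)); res.append((q.fun,*np.round(q.x[:3],4),round(np.degrees(q.x[3]),1)))
for r in sorted(res): print(r)
# steel nuts etc: other station tops in both
print('lever top', plane('side',179.8,222.8,.10))
for us,ut in(((222.5,305.5),(191.1,210.6)),((206,324.8),(171.4,207.0)),((298,347.8),(166.2,271.6))): print(tri(us,ut))
# mat corners from top crop
for u,v in((147.5,195.5),(208.5,207.5),(188.5,289.5),(125,277)): print('mat',plane('top',u,v,.004))
E
```

```text
disc [0.65410157 0.138235   0.17186415] [np.float64(0.00108785858990531), np.float64(0.0010878585899055239)]
side 132.28125
top 115.5625
(np.float64(177.609375), np.float64(0.6545), np.float64(0.1384), np.float64(0.1298), np.float64(-31.5))
(np.float64(177.96875), np.float64(0.6546), np.float64(0.1379), np.float64(0.1287), np.float64(21.6))
(np.float64(178.078125), np.float64(0.6544), np.float64(0.1379), np.float64(0.1288), np.float64(-36.1))
(np.float64(178.140625), np.float64(0.6552), np.float64(0.1378), np.float64(0.1299), np.float64(-25.5))
(np.float64(179.03125), np.float64(0.6549), np.float64(0.138), np.float64(0.1278), np.float64(19.0))
(np.float64(180.234375), np.float64(0.6554), np.float64(0.1382), np.float64(0.1254), np.float64(23.9))
(np.float64(180.390625), np.float64(0.6549), np.float64(0.1384), np.float64(0.1276), np.float64(9.1))
(np.float64(182.890625), np.float64(0.654), np.float64(0.1385), np.float64(0.1262), np.float64(-44.1))
(np.float64(184.75), np.float64(0.655), np.float64(0.1385), np.float64(0.132), np.float64(-17.5))
(np.float64(186.921875), np.float64(0.6551), np.float64(0.1382), np.float64(0.1263), np.float64(-1.7))
lever top [0.69060298 0.12833229 0.1       ]
(array([0.52489451, 0.26824881, 0.01396636]), [np.float64(0.0018764198883126373), np.float64(0.0018764198883125676)])
(array([0.53355141, 0.32687535, 0.01603605]), [np.float64(0.0015772036298690618), np.float64(0.001577203629869038)])
(array([0.34393488, 0.32545684, 0.01702608]), [np.float64(0.0004973561106791145), np.float64(0.0004973561106790954)])
mat [0.57081693 0.40497028 0.004     ]
mat [0.54040086 0.21963852 0.004     ]
mat [0.29682286 0.26028014 0.004     ]
mat [0.32594481 0.44590314 0.004     ]
```

```bash
sed -i 's/^brass=.*/brass=lambda b,g,r:(r-b>.35*r)\&(r>30)/' fit.py; sed -i "s/'side':(170,190,40,45)/'side':(175,195,30,38)/" fit.py
python3 - <<'E'
from fit import *
for n in NM: print(n,NM[n].sum()/64)
res=[]
for d in range(-30,30,6):
    x0=np.r_[.654,.138,.116,np.radians(d)]
    sim=np.vstack([x0]+[x0+v for v in np.diag([.004,.004,.004,.15])])
    q=minimize(ncost,x0,method='Nelder-Mead',options=dict(initial_simplex=sim,xatol=1e-4,fatol=.05,maxiter=250)); res.append((q.fun,*np.round(q.x[:3],4),round(np.degrees(q.x[3]),1),q.x))
for r in sorted(res,key=lambda r:r[0]): print(r[:5])
b=min(res,key=lambda r:r[0])[5]
T=[]
for (m,k),n in zip(ncost(b,True),NB):
    x,y,w,h_=NB[n]; im=cv2.resize(I[n][y:y+h_,x:x+w],None,fx=S,fy=S,interpolation=cv2.INTER_LINEAR)
    for mm,col in((m,(0,0,255)),(k,(0,255,0))):
        cs,_=cv2.findContours(mm,cv2.RETR_LIST,cv2.CHAIN_APPROX_NONE);cv2.drawContours(im,cs,-1,col,1)
    T.append(cv2.copyMakeBorder(im,0,310-im.shape[0],0,300-im.shape[1],cv2.BORDER_CONSTANT))
cv2.imwrite('pics/fit.png',np.hstack(T))
# manifold direction: other stations' top centres, top view (284,164),(335,173)
for u,v in((284,163.5),(335,172.5)): print(plane('top',u,v,.149))
q=bot.read_q()
for a in range(-180,181,30):
    from scipy.spatial.transform import Rotation as R
    Q=(R.from_euler('z',a,degrees=True)*R.from_euler('x',180,degrees=True)).as_quat()
    s=bot.solve_ik([.654,.138,.13],Q); print(a,None if s is None else np.round(s,2))
E
```

```text
side 275.859375
top 124.765625
(np.float64(76.640625), np.float64(0.6548), np.float64(0.1382), np.float64(0.1177), np.float64(11.1))
(np.float64(76.71875), np.float64(0.6546), np.float64(0.1384), np.float64(0.118), np.float64(13.5))
(np.float64(76.796875), np.float64(0.6545), np.float64(0.1383), np.float64(0.1175), np.float64(11.8))
(np.float64(77.765625), np.float64(0.6547), np.float64(0.1384), np.float64(0.1181), np.float64(11.7))
(np.float64(78.0625), np.float64(0.6548), np.float64(0.1385), np.float64(0.1176), np.float64(8.4))
(np.float64(78.625), np.float64(0.6543), np.float64(0.1385), np.float64(0.118), np.float64(15.0))
(np.float64(78.984375), np.float64(0.6547), np.float64(0.1387), np.float64(0.1181), np.float64(-46.2))
(np.float64(79.34375), np.float64(0.6551), np.float64(0.138), np.float64(0.1164), np.float64(10.2))
(np.float64(79.546875), np.float64(0.6541), np.float64(0.1385), np.float64(0.1182), np.float64(18.2))
(np.float64(94.0), np.float64(0.6547), np.float64(0.1381), np.float64(0.1179), np.float64(-14.6))
[ 6.36272409e-01 -5.69933924e-04  1.49000000e-01]
[ 0.61564304 -0.13952587  0.149     ]
-180 [ 0.03  0.68  1.11  0.    1.35 -1.54]
-150 [ 0.03  0.68  1.11  0.    1.35 -2.06]
-120 [ 0.03  0.68  1.11  0.    1.35 -2.59]
-90 None
-60 [ 0.03  0.68  1.11 -0.    1.35  2.65]
-30 [ 0.03  0.68  1.11 -0.    1.35  2.13]
0 [ 0.03  0.68  1.11 -0.    1.35  1.6 ]
30 [ 0.03  0.68  1.11 -0.    1.35  1.08]
60 [ 0.03  0.68  1.11 -0.    1.35  0.55]
90 [ 0.03  0.68  1.11 -0.    1.35  0.03]
120 [ 0.03  0.68  1.11  0.    1.35 -0.49]
150 [ 0.03  0.68  1.11  0.    1.35 -1.02]
180 [ 0.03  0.68  1.11  0.    1.35 -1.54]
```

View pics/fit.png

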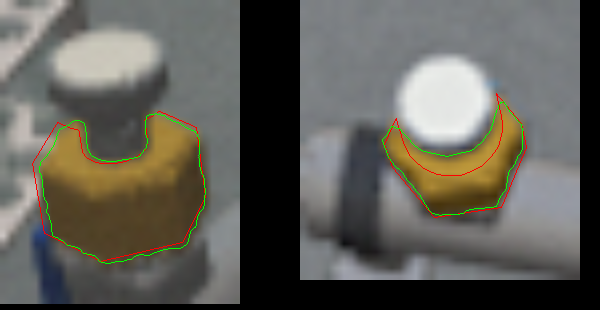

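```bash
cat >> h.py <<'E'
from scipy.spatial.transform import Rotation as R
def quat(a): return (R.from_euler('z',a,degrees=True)*R.from_euler('x',180,degrees=True)).as_quat()
def yaw(): 
    x=R.from_quat(bot.read_tcp_rot()).as_matrix()[:,0]; return np.degrees(np.arctan2(x[1],x[0]))
def st(m=''):
    print(m,'t%.2f'%bot.read_time_s(),'p',np.round(bot.read_ee_pos(),4),'yaw %.2f'%yaw(),'F',np.round(bot.read_force(),1),'M',np.round(bot.read_wrist_torque(),3),'op %.4f gf %.1f'%(bot.read_opening(),bot.read_gripper_force()))
E
python3 - <<'E'
from h import *
for uv,c in(((179.8,222.8),(.6545,.1384)),((212.5,195.5),(.6363,-.0006))):
    o,d=ray('side',*uv); n=np.array([np.sin(np.radians(8)),np.cos(np.radians(8)),0])
    p=o+d*((np.r_[c,0]-o)@n)/(d@n); print('lever',p,p[:2]-c)
bot.movep([.6545,.1384,.25],quat(222)); st('above'); print(bot.read_q())
bot.move_straight([.6545,.1384,.126],max_speed=.1); st('down')
bot.close(20); st('closed')
E
```

```text
lever [0.68673711 0.13386937 0.10438252] [ 0.03223711 -0.00453063]
lever [ 0.66799111 -0.0050539   0.10540535] [ 0.03169111 -0.0044539 ]
above t3.08 p [0.6546 0.1376 0.25  ] yaw -138.08 F [-0.8 -1.1  0.4] M [0.012 0.018 0.032] op 0.0850 gf 0.0
[ 3.06733357e-02  5.98450600e-01  9.16834962e-01 -7.74820779e-05
  1.62634566e+00 -2.27181916e+00]
down t4.47 p [0.6548 0.1384 0.1267] yaw -138.00 F [-0.6 -0.3  0.7] M [ 0.046 -0.021 -0.02 ] op 0.0855 gf 0.0
closed t4.94 p [0.6555 0.1376 0.1268] yaw -138.03 F [ 3.9 -3.3  2.1] M [-0.53  -0.507 -0.063] op 0.0410 gf 26.0
```

Run:
```python
from h import *
bot.move_straight([.6552,.1377,.126],max_speed=.05); st('ctr')
bot.close(110); st('grip')
a=222
for i in range(9):
    a-=6; bot.movep([.6552,.1377,.126],quat(a)); st(a)
```

```text
ctr t5.19 p [0.6556 0.1376 0.1267] yaw -138.01 F [ 0.7 -1.8  4.8] M [-0.229 -0.173 -0.02 ] op 0.0401 gf 26.3
grip t5.41 p [0.6556 0.1376 0.127 ] yaw -138.00 F [-1.  -1.8  7. ] M [-0.259 -0.106 -0.044] op 0.0396 gf 109.9
216 t5.66 p [0.6556 0.1376 0.1269] yaw -144.04 F [ 0.9 -2.4  6.6] M [-0.305 -0.098 -0.042] op 0.0391 gf 109.7
210 t5.91 p [0.6556 0.1376 0.1269] yaw -150.03 F [ 0.4 -1.8  7.2] M [-0.249 -0.075 -0.051] op 0.0393 gf 109.7
204 t6.16 p [0.6556 0.1376 0.1268] yaw -156.03 F [ 1.4 -1.   5.4] M [-0.258 -0.046 -0.077] op 0.0397 gf 109.7
198 t6.41 p [0.6556 0.1376 0.1268] yaw -162.03 F [ 0.7 -1.2  5.7] M [-0.231 -0.118 -0.015] op 0.0395 gf 109.8
192 t6.66 p [0.6556 0.1376 0.1267] yaw -167.97 F [ 1.7 -1.3  5.6] M [-0.235 -0.171 -0.077] op 0.0397 gf 109.8
186 t6.91 p [0.6556 0.1376 0.1266] yaw -173.89 F [ 1.2 -1.8  5.5] M [-0.18  -0.239 -0.112] op 0.0396 gf 109.8
180 t7.16 p [0.6556 0.1377 0.1265] yaw -179.82 F [ 2.9 -1.9  4.7] M [-0.202 -0.261 -0.068] op 0.0397 gf 109.8
174 t7.41 p [0.6556 0.1377 0.1265] yaw 174.27 F [ 1.2 -1.9  5.2] M [-0.228 -0.287 -0.003] op 0.0396 gf 109.9
168 t7.66 p [0.6556 0.1377 0.1264] yaw 168.36 F [ 2.2 -0.9  6.4] M [-0.208 -0.368 -0.101] op 0.0392 gf 109.9
```

Run:
```python
from h import *
a=168
for i in range(20):
    a-=4; bot.movep([.6552,.1377,.126],quat(a))
    m=[];j=[]
    for k in range(4): m.append(bot.read_wrist_torque()[2]);j.append(bot.read_joint_torque()[5]);bot.hold(.03)
    print(a,'t%.2f yaw %.2f Mz %.3f j6 %.3f'%(bot.read_time_s(),yaw(),np.mean(m),np.mean(j)), np.round(m,2), np.round(bot.read_ee_pos(),4))
    if abs(np.mean(m))>.25: break
st()
```

```text
164 t8.04 yaw 164.39 Mz -0.067 j6 0.017 [-0.09 -0.03 -0.05 -0.1 ] [0.6556 0.1377 0.1264]
160 t8.43 yaw 160.39 Mz -0.046 j6 0.017 [-0.04 -0.02 -0.07 -0.06] [0.6556 0.1377 0.1263]
156 t8.81 yaw 156.38 Mz -0.021 j6 0.016 [-0.01 -0.04 -0.02 -0.02] [0.6556 0.1377 0.1263]
152 t9.19 yaw 152.32 Mz -0.067 j6 -0.023 [-0.03 -0.08 -0.08 -0.08] [0.6556 0.1377 0.1262]
148 t9.57 yaw 148.29 Mz -0.048 j6 -0.014 [-0.04 -0.06 -0.04 -0.06] [0.6555 0.1377 0.1262]
144 t9.96 yaw 144.29 Mz -0.018 j6 0.017 [-0.04 -0.03  0.04 -0.04] [0.6555 0.1377 0.1261]
140 t10.34 yaw 140.29 Mz -0.031 j6 0.017 [-0.07 -0.02 -0.05  0.01] [0.6556 0.1377 0.1261]
136 t10.72 yaw 136.28 Mz -0.035 j6 0.017 [ 0.01 -0.04 -0.05 -0.06] [0.6556 0.1377 0.1261]
132 t11.11 yaw 132.29 Mz -0.045 j6 0.017 [-0.03 -0.03 -0.06 -0.06] [0.6556 0.1377 0.126 ]
128 t11.49 yaw 128.28 Mz -0.045 j6 0.018 [-0.03 -0.1  -0.02 -0.04] [0.6556 0.1377 0.126 ]
124 t11.88 yaw 124.29 Mz -0.037 j6 0.018 [-0.02 -0.   -0.06 -0.06] [0.6556 0.1377 0.1259]
120 t12.26 yaw 120.29 Mz -0.044 j6 0.018 [-0.01 -0.04 -0.07 -0.05] [0.6556 0.1377 0.1259]
116 t12.64 yaw 116.28 Mz -0.054 j6 0.018 [-0.08 -0.05 -0.06 -0.02] [0.6556 0.1377 0.1259]
112 t13.03 yaw 112.29 Mz -0.036 j6 0.018 [-0.03 -0.   -0.07 -0.04] [0.6556 0.1378 0.1258]
108 t13.41 yaw 108.29 Mz -0.047 j6 0.019 [-0.1  -0.06 -0.05  0.01] [0.6556 0.1377 0.1258]
104 t13.79 yaw 104.29 Mz -0.023 j6 0.009 [ 0.02 -0.03 -0.03 -0.06] [0.6556 0.1377 0.1257]
100 t14.18 yaw 100.29 Mz -0.025 j6 0.034 [-0.05 -0.03 -0.04  0.02] [0.6556 0.1377 0.1257]
96 t14.56 yaw 96.29 Mz 0.018 j6 0.055 [ 0.05 -0.    0.01  0.01] [0.6556 0.1377 0.1257]
92 t14.94 yaw 92.29 Mz 0.033 j6 0.075 [0.02 0.03 0.03 0.05] [0.6556 0.1377 0.1257]
88 t15.32 yaw 88.29 Mz 0.062 j6 0.096 [0.08 0.02 0.11 0.03] [0.6556 0.1377 0.1257]
 t15.32 p [0.6556 0.1377 0.1257] yaw 88.29 F [ 6.5 -0.5  2.2] M [-0.105 -1.066  0.012] op 0.0395 gf 110.2
```

Run:
```python
from h import *
a=88
for i in range(4):
    a-=3; bot.movep([.6552,.1377,.126],quat(a))
    m=[];j=[]
    for k in range(8): m.append(bot.read_wrist_torque()[2]);j.append(bot.read_joint_torque()[5]);bot.hold(.02)
    print(a,'t%.2f yaw %.2f Mz %.3f j6 %.3f'%(bot.read_time_s(),yaw(),np.mean(m),np.mean(j)), np.round(j,2), np.round(bot.read_ee_pos(),4),bot.read_force().round(1),bot.read_opening())
    if abs(np.mean(m))>.25: break
I=bot.snapshot('side'); T=bot.snapshot('top'); cv2.imwrite('pics/s1.png',np.hstack([crop(I,150,170,80,80,5),crop(T,195,120,80,80,5)]))
```

```text
85 t15.71 yaw 85.35 Mz 0.520 j6 0.561 [0.64 0.59 0.57 0.55 0.54 0.53 0.53 0.53] [0.6556 0.1377 0.1257] [ 6.7 -1.1  2.1] 0.0396615402983191
```

View pics/s1.png

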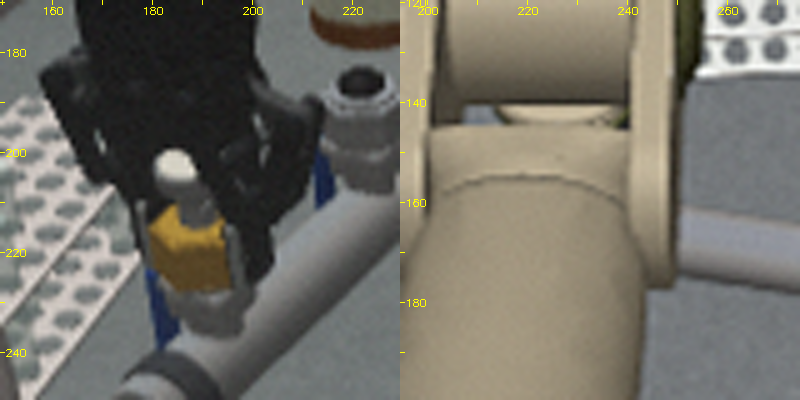

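The nut sits square in the fingers and the torque jumped from about 0.1 to 0.6 N m at a=85°. It bore at about 103° and became tight 17° later, as specified, so it is finger-tight. Next I'll release it and fetch the large spanner.

Run:
```python
from h import *
A=plane('top',174.2,237.6,.016);B=plane('top',166.5,270.2,.016);d=A-B;print('stripe yaw',np.degrees(np.arctan2(d[1],d[0])),A,B)
g=np.array([.414,.315]);u=(A-B)[:2]/np.linalg.norm((A-B)[:2]);w=g-B[:2];print('lateral off of grip from stripe',u[0]*w[1]-u[1]*w[0])
bot.open(); bot.hold(.1); st('open')
bot.move_straight([.6552,.1377,.25],max_speed=.15); st('up')
bot.movep([.414,.315,.12],quat(171.4)); st('over')
bot.move_straight([.414,.315,.022],max_speed=.08); st('down')
bot.close(30); st('closed')
```

```text
stripe yaw -8.337465128506365 [0.44389748 0.31128521 0.016     ] [0.34855182 0.32525831 0.016     ]
lateral off of grip from stripe -0.0006596998868404237
open t16.43 p [0.6551 0.1377 0.126 ] yaw 85.02 F [-0.3  0.3  0.1] M [-0.029  0.025  0.039] op 0.0854 gf 0.0
up t17.40 p [0.6549 0.1377 0.2488] yaw 85.00 F [0.6 0.8 0.1] M [-0.039 -0.021  0.049] op 0.0855 gf 0.0
over t18.64 p [0.415  0.3149 0.1202] yaw 171.30 F [ 1.2  0.1 -0.5] M [-0.075  0.024 -0.008] op 0.0853 gf 0.0
down t20.02 p [0.4142 0.3151 0.0224] yaw 171.40 F [-0.1 -0.1  0.2] M [ 0.005 -0.053 -0.017] op 0.0857 gf 0.0
closed t20.62 p [0.414  0.3149 0.0222] yaw 171.40 F [-0.6 -1.2  3.2] M [-0.315  0.118 -0.059] op 0.0192 gf 30.3
```

```bash
cat >> h.py <<'E'
N=np.array([.6558,.1376])
def sp(th,back,z,L=.09):   # TCP pos for spanner yaw th, jaw centre 'back' m short of nut
    u=np.array([np.cos(np.radians(th)),np.sin(np.radians(th))]); return np.r_[N-(L+back)*u,z]
E
python3 - <<'E'
from h import *
bot.close(100); st('grip')
p=bot.read_ee_pos()
bot.move_straight([.414,.315,.25],max_speed=.2); st('lift')
bot.movep(sp(25.35,.075,.25),quat(205.35)); st('carried')
bot.move_straight(sp(25.35,.075,.139),max_speed=.12); st('pre')
I=bot.snapshot('side'); T=bot.snapshot('top'); cv2.imwrite('pics/s2s.png',I);cv2.imwrite('pics/s2t.png',T)
cv2.imwrite('pics/s2.png',np.hstack([crop(I,165,170,100,130,4),crop(T,205,120,100,130,4)]))
E
```

```text
grip t20.84 p [0.4141 0.315  0.0225] yaw 171.40 F [-0.3 -1.7  6.9] M [-0.326  0.245 -0.048] op 0.0173 gf 98.7
lift t22.13 p [0.4135 0.3148 0.2488] yaw 171.40 F [-0.3  0.7 -4.7] M [-0.018  0.098 -0.006] op 0.0166 gf 98.1
carried t23.18 p [0.5064 0.0676 0.2497] yaw -154.67 F [ 0.8  0.9 -4.3] M [-0.065  0.115  0.002] op 0.0171 gf 98.1
pre t24.25 p [0.5071 0.0671 0.1397] yaw -154.64 F [ 1.  -0.8 -3.7] M [-0.035  0.142  0.012] op 0.0169 gf 98.1
```

View pics/s2.png

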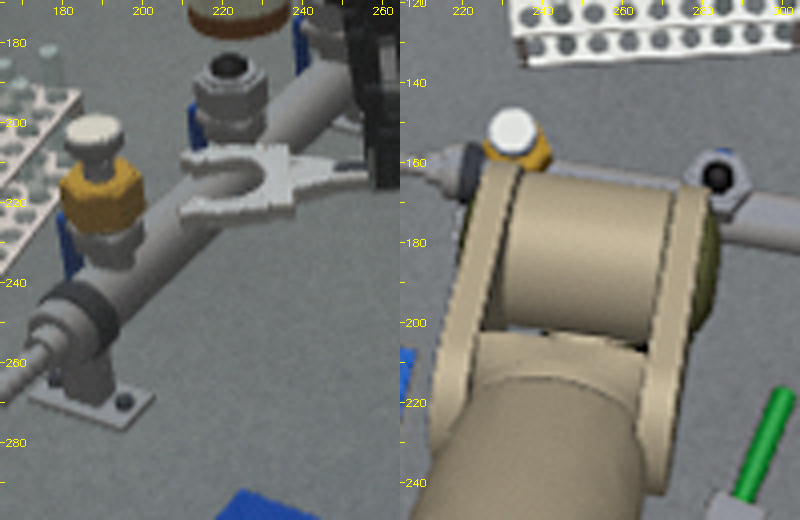

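Run:
```python
from h import *
th=np.radians(25.35);u=np.array([np.cos(th),np.sin(th)]);v=np.array([-u[1],u[0]])
j=N-.075*u
for s in(1,-1):
  for zz in(.121,.127,.133): print(s,zz,proj('side',np.r_[j+.026*u+s*.028*v,zz]))
def ins(b):
    bot.move_straight(sp(25.35,b,.139),max_speed=.06); st('b%.3f'%b)
for b in(.045,.03,.02,.012,.006): 
    ins(b)
    if np.abs(bot.read_force()[:2]).max()>12: break
```

```text
1 0.121 [210.93416287 225.02536455]
1 0.127 [210.67513772 222.84711859]
1 0.133 [210.41417498 220.65257871]
-1 0.121 [211.15919849 211.9019028 ]
-1 0.127 [210.91436117 209.78990863]
-1 0.133 [210.66778743 207.66293585]
b0.045 t25.00 p [0.5337 0.0799 0.1388] yaw -154.63 F [ 0.7 -0.4 -4.6] M [-0.044  0.152 -0.047] op 0.0168 gf 98.1
b0.030 t25.40 p [0.5474 0.0863 0.1389] yaw -154.63 F [-0.1 -0.6 -3.9] M [-0.046  0.095  0.036] op 0.0168 gf 98.1
b0.020 t25.72 p [0.5565 0.0906 0.1389] yaw -154.64 F [ 0.4 -0.  -4.4] M [-0.047  0.13  -0.035] op 0.0167 gf 98.1
b0.012 t26.00 p [0.5637 0.094  0.1389] yaw -154.64 F [-0.3 -0.4 -4.2] M [-0.061  0.123  0.041] op 0.0174 gf 98.1
b0.006 t26.25 p [0.5691 0.0966 0.1389] yaw -154.64 F [-0.3 -0.6 -4.7] M [-0.058  0.108  0.025] op 0.0171 gf 98.1
```

Run:
```python
from h import *
def rd(th):
    f=np.mean([bot.read_force() for _ in range(3)],0);m=bot.read_wrist_torque();p=bot.read_ee_pos()
    r=p[:2]-N; tz=r[0]*f[1]-r[1]*f[0]
    print('%.1f t%.2f yaw %.2f r %.4f F'%(th,bot.read_time_s(),yaw(),np.hypot(*r)),f.round(1),'Mz %.2f rxF %.2f tot %.2f'%(m[2],tz,tz+m[2]),'z %.4f'%p[2]); return tz+m[2],f
bot.move_straight(sp(25.35,0,.139),max_speed=.05); rd(25.35)
th=25.35
for i in range(8):
    th-=2.5; bot.movep(sp(th,0,.139),quat(th+180)); t,f=rd(th)
    if np.hypot(*f[:2])>30: break
```

```text
25.4 t26.52 yaw -154.65 r 0.0922 F [-10.8  -5.4  -0.8] Mz 0.01 rxF 0.03 tot 0.04 z 0.1384
22.9 t26.77 yaw -157.17 r 0.0922 F [-9.2 -5.8 -1.9] Mz -0.12 rxF 0.16 tot 0.04 z 0.1384
20.4 t27.02 yaw -159.66 r 0.0921 F [-9.7 -4.5 -2.3] Mz -0.02 rxF 0.08 tot 0.06 z 0.1383
17.9 t27.27 yaw -162.15 r 0.0921 F [-9.4 -4.5 -3.5] Mz 0.01 rxF 0.13 tot 0.14 z 0.1383
15.4 t27.52 yaw -164.63 r 0.0920 F [-8.9 -6.7 -3.4] Mz 0.24 rxF 0.37 tot 0.61 z 0.1383
12.9 t27.77 yaw -167.12 r 0.0920 F [-8.  -6.3 -4. ] Mz 0.30 rxF 0.40 tot 0.70 z 0.1383
10.4 t28.02 yaw -169.62 r 0.0920 F [-8.3 -4.9 -3.5] Mz 0.33 rxF 0.30 tot 0.63 z 0.1383
7.9 t28.27 yaw -172.12 r 0.0920 F [-7.7 -5.2 -4.2] Mz 0.32 rxF 0.37 tot 0.69 z 0.1383
5.4 t28.52 yaw -174.61 r 0.0920 F [-9.1 -5.7 -3.5] Mz 0.34 rxF 0.44 tot 0.79 z 0.1383
```

Run:
```python
from h import *
def rd(th):
    f=np.mean([bot.read_force() for _ in range(3)],0);m=bot.read_wrist_torque();p=bot.read_ee_pos()
    r=p[:2]-N; tz=r[0]*f[1]-r[1]*f[0]
    print('%.1f t%.2f yaw %.2f r %.4f F'%(th,bot.read_time_s(),yaw(),np.hypot(*r)),f.round(1),'Mz %.2f tot %.2f'%(m[2],tz+m[2]),'z %.4f'%p[2]); return tz+m[2],f
th=5.35; b=.0015
while th>-26:
    th-=3.2; bot.movep(sp(th,b,.139),quat(th+180)); t,f=rd(th)
    if np.hypot(*f[:2])>40: break
bot.hold(.2)
I=bot.snapshot('side'); T=bot.snapshot('top'); cv2.imwrite('pics/s3.png',np.hstack([crop(I,165,170,100,130,4),crop(T,205,120,100,130,4)]))
```

```text
2.1 t28.77 yaw -177.76 r 0.0923 F [-2.6 -5.  -5.5] Mz 0.30 tot 0.75 z 0.1386
-1.1 t29.02 yaw 179.06 r 0.0923 F [-4.7 -4.8 -4.8] Mz 0.28 tot 0.73 z 0.1385
-4.3 t29.27 yaw 175.87 r 0.0922 F [-4.8 -4.6 -4.9] Mz 0.30 tot 0.76 z 0.1385
-7.5 t29.52 yaw 172.67 r 0.0922 F [-4.3 -4.7 -3.9] Mz 0.34 tot 0.81 z 0.1385
-10.7 t29.77 yaw 169.47 r 0.0922 F [-5.3 -5.  -4.5] Mz 0.38 tot 0.92 z 0.1385
-13.9 t30.02 yaw 166.27 r 0.0923 F [-4.3 -5.  -5.1] Mz 0.36 tot 0.90 z 0.1384
-17.1 t30.27 yaw 163.08 r 0.0922 F [-4.1 -5.5 -4.7] Mz 0.35 tot 0.94 z 0.1384
-20.2 t30.52 yaw 159.87 r 0.0922 F [-5.1 -5.3 -3.6] Mz 0.40 tot 1.01 z 0.1384
-23.4 t30.77 yaw 156.68 r 0.0922 F [-4.8 -4.3 -4.1] Mz 0.41 tot 0.95 z 0.1384
-26.6 t31.02 yaw 153.48 r 0.0922 F [-6.2 -4.8 -4.1] Mz 0.43 tot 1.07 z 0.1384
```

View pics/s3.png

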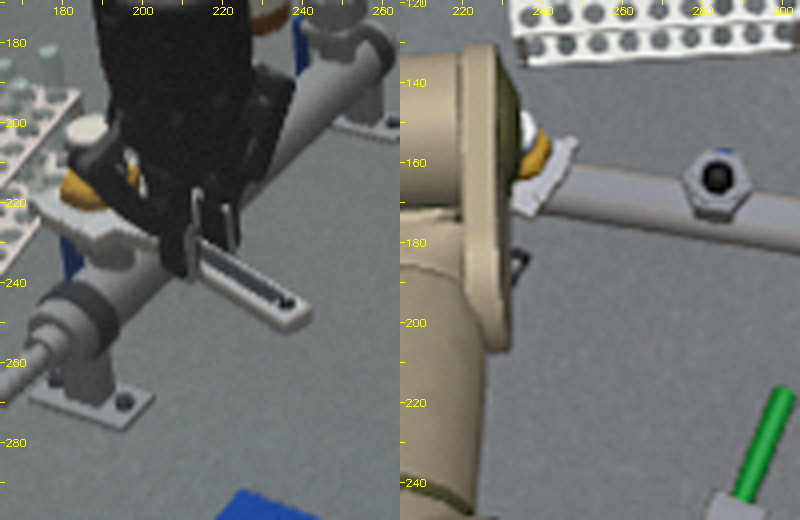

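Run:
```python
from h import *
th=-26.65
for k in range(2):
    th+=3.2; bot.movep(sp(th,.0015,.139),quat(th+180)); st(th)
bot.move_straight(sp(th,.008,.139),max_speed=.05); st('out8')
bot.move_straight(sp(th,.08,.139),max_speed=.1); st('out')
bot.move_straight(sp(th,.08,.25),max_speed=.2)
bot.movep([.414,.315,.25],quat(171.4))
bot.move_straight([.414,.315,.05],max_speed=.15)
bot.move_straight([.414,.315,.0225],max_speed=.05); st('placed')
bot.open(); bot.hold(.2); st('open')
bot.move_straight([.414,.315,.2],max_speed=.15)
bot.movep([.3,-.2,.35],quat(171.4)); bot.hold(.3); st('clear')
I=bot.snapshot('side'); T=bot.snapshot('top'); cv2.imwrite('pics/s4.png',np.hstack([crop(I,165,180,160,220,2.5),crop(T,120,130,160,220,2.5)]))
```

```text
-23.45 t31.57 p [0.5713 0.1744 0.1387] yaw 156.51 F [-5.6  0.7 -6.2] M [ 0.298  0.955 -0.054] op 0.0168 gf 98.3
-20.25 t31.82 p [0.5694 0.1697 0.1387] yaw 159.71 F [-4.8  1.6 -5.3] M [ 0.285  1.021 -0.028] op 0.0171 gf 98.4
out8 t32.10 p [0.5639 0.1717 0.1393] yaw 159.74 F [ 0.3 -0.  -4.8] M [-0.021  0.269 -0.051] op 0.0170 gf 98.5
out t32.97 p [0.4969 0.1963 0.1391] yaw 159.74 F [ 0.5  0.  -4.2] M [ 0.01   0.122 -0.075] op 0.0166 gf 98.5
placed t36.49 p [0.4136 0.3148 0.0225] yaw 171.42 F [-3.3 -1.4  3.8] M [-0.373  0.603  0.012] op 0.0168 gf 99.6
open t37.36 p [0.414  0.315  0.0225] yaw 171.40 F [ 0.6  0.3 -0. ] M [ 0.02  -0.003 -0.093] op 0.0857 gf 0.0
clear t40.97 p [ 0.3002 -0.1998  0.3499] yaw 171.43 F [-0.4 -0.9 -0.6] M [-0.03   0.035 -0.025] op 0.0852 gf 0.0
```

View pics/s4.png

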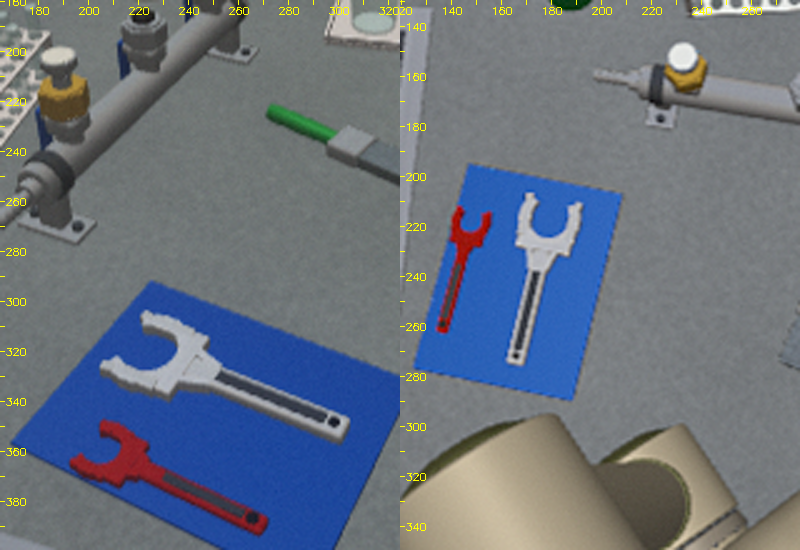

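The spanner lies flat on the mat where it was, with its hole at top (166,272). The small spanner and the brush have not moved.

```bash
python3 -c "
from plant import bot
print(bot.hand_in())"
```

```text
the job is handed in; nothing more can be done
None
```

I ran the union nut down by hand until it was finger-tight, then tightened it about 45° more with the large spanner (about 0.5 mm of seal squeeze, estimated from the angle turned). The spanner is back flat on the mat, the small spanner and brush have not moved, the vessels were left alone, and the job is handed in at about 41 s; no verdict came back.

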